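# Catch the card drawer as it springs out

### The job

The shuffle is finished: open the card shuffler's drawer without letting it shoot out into the coffee mug. Press the oblong eject key with one fingertip and keep it down while your other finger, waiting in front of the drawer, catches the drawer as it springs out, before it is half-way out; finish holding it like that, the drawer part open and still pushing against your finger. Lift nothing, do not press the round run button, and leave everything else on the table where it stands.

Things in the scene. Friction and masses are not known exactly. Their poses are not given: they have to be found in the camera images.
- shuffler: Card shuffler, black plastic case, fixed to the table. Origin on the table under the middle of the shut drawer; x points to the back of the machine, y to the left as seen by someone facing its front: the drawer opens towards -x. Case 210 mm wide (y -105 to 105), x -55 (front face) to 80, 50 mm high, with an empty card bay on top left and right (rims 62 mm high, x -23 to 80).
- hump_top (a point): Top centre of the shuffler's roller hump between the bays: 90 mm above the table, 80 mm wide, x -20 to 80 in the shuffler's frame.
- drawer_path (a point): Point on the bare table in front of the drawer, at x -95, y 0 in the shuffler's frame, midway between the two control housings that stand left and right of the drawer's way (18 mm high, x -108 to -55, y 44 to 94 and -94 to -44).
- eject_key_top (a point): Centre of the top of the oblong eject key (30 mm along x by 34 mm along y, three dark ribs) on the right-hand housing, at x -88, y -68 in the shuffler's frame, 26 mm above the table when up. It goes straight down.
- eject_key (a joint): How far the eject key is pressed, in m: 0 up, 0.006 fully down (its top is then 20 mm above the table). Sprung: about 2 to 4 N to start, about 5 to 7 N to the bottom; it comes up by itself when let go. The drawer is unlatched at about 0.004.
- card_drawer: Loose card drawer, grey plastic, a deck in it: 110 mm long, 76 wide, 40 high, 150 to 280 g, on slick runners. Origin under its middle, 4 mm above the table; axes as the shuffler's when shut. Unlatched, a spring pushes it out (shuffler's -x) with 2.5 N, falling to 1.3 N at 60 mm out; it is half out in 0.2 to 0.3 s and, if not stopped, leaves the case and slides on over the table.
- drawer_front (a point): Centre of the drawer's flat front face (76 mm wide, 5 to 44 mm above the table), 24 mm above the table. Shut, it is flush with the case's front, x -55 in the shuffler's frame; half-way out it is at x -110.
- run_button_top (a point): Centre of the top of the round run button (24 mm across) on the left-hand housing, 26 mm above the table; not to be pressed.
- run_button (a joint): How far the run button is pressed, in m: 0 up, 0.005 fully down.
- mug: Grey-green stoneware mug, 84 mm across, 92 mm high, standing about 175 mm in front of the shut drawer's face. Origin at the centre of its foot.
- boot_a: White china shaker shaped like a boot, 66 mm high, foot 54 mm long, beside the shuffler's right side. Origin under its shaft.
- boot_b: The other boot shaker, same size, also beside the shuffler's right side. Origin under its shaft.
- tuck_box: Boxed deck of cards lying flat, 92 x 66 x 19 mm, on the table in front of the run button's housing, to the left. Origin under its centre.
- chips: Stack of poker chips, 39 mm across, 40 mm high, on the table in front of the eject key's housing, to the right. Origin under its centre.
Mind the look-alikes: they are no part of the job. Several things look just like the card_drawer: the one meant starts farthest from the robot's base.

How it is judged:
On the way:
1. one finger still presses the eject key while the popped drawer pushes against the other finger (value of joint eject_key above 0.003 m and contact force between the fingers and eject_key above 0.5 N and contact force between the fingers and card_drawer above 0.2 N and x of drawer_front in the frame of shuffler between -0.115 and -0.063 m), for 0.2 s.
At the end, for the whole second after the job is handed in: The program ends with the drawer part open (its front 8 to 60 mm out of the case), level, still (under 20 mm/s) and pushing with more than 0.2 N on a finger; the mug, both boots, the boxed deck and the chips are within 20 mm of where they stood (x of drawer_front in the frame of shuffler between -0.115 and -0.063 m and contact force between the fingers and card_drawer above 0.2 N and linear speed of card_drawer below 0.02 m/s and angle between card_drawer's own z axis and vertical below 0.1 rad and height (world z) of card_drawer below 0.01 m and distance of each of mug, boot_a, boot_b, tuck_box, chips from where it was at the start of the episode below 0.02 m); the arm keeps its last pose, push and grip.
It fails at once if the drawer gets more than half-way out (60 mm) (x of drawer_front in the frame of shuffler below -0.115 m).
It fails at once if the drawer is lifted or tipped (height (world z) of card_drawer above 0.012 m or angle between card_drawer's own z axis and vertical above 0.15 rad).
It fails at once if the run button is pressed (value of joint run_button above 0.003 m).
It fails at once if a bystander is moved or lifted (distance of any of mug, boot_a, boot_b, tuck_box, chips from where it was at the start of the episode above 0.02 m).
It also fails if it takes over 29 s, if anything falls off the work surface, if the arm or the gripper's body presses on something with over 40 N, if the wrist force passes 120 N, or if a joint passes its speed limit or range.

### The arm

A 7-joint arm with a two-finger parallel gripper is mounted at the origin on the work surface. World frame = base frame: x ahead of the robot, y to its left, z up, the work surface at z = 0. Lengths are in m, angles in rad, forces in N, time in s.
With the tool pointing down it reaches from about 0.425 to 0.875 m from the base axis. Payload 8.4 kg.
Tool frame: the origin (TCP) lies between the finger pads; the fingertips stand nose_length ahead of it and the grasp point (between the pads) lies 3 mm ahead of it (nose_length is the distance from the TCP to the fingertips, in m); y points along the fingers, x is the direction in which the jaws open and shut, and the axes are right-handed (so a half turn about y gives the same grasp; the last joint's range is limited). The gripper opens to 87 mm and grips with 3 to 60 N. Pads are 19 mm wide; open, the fingers measure 117 mm over their backs; the gripper's body (75 mm by 190 mm) begins 51 mm behind the grasp point.
Start: joints at [-1.33, 0.333, 0.04, 1.465, -0.013, 1.343, -0.059], TCP at [0.217, 0.613, 0.218] pointing down, gripper open.
Joint ranges: [-2.58, 2.58], [-0.38, 2.09], [-1.3, 1.39], [0.25, 2.4], [-1.5, 4.64], [0.08, 2.09], [-2.65, 2.65]. Speed limits (rad/s): [2.22, 2.22, 2.79, 2.79, 3.14, 3.14, 3.14].

### API

Orientations are given as a rotation vector (axis times angle).
In Python, from bench import * gives the robot as it stands. The module is installed in compiled form; this text tells all that it offers.
- The arm moves only by the shell command python3 -m handwheel 'ROWS' [FORCE]. ROWS is JSON, a list of rows, each an object with "hand": the opening, from 0 (shut) to 1 (fully open); "slide": the shift along the tool's x, y, z as a fraction of full scale, a list of three; "angular": the turn, a rotation vector about the tool's x, y, z as a fraction of full scale, a list of three. A call has exactly 5 rows; each row shifts and turns the pose as measured when the row begins, along the tool's axes as they then stand; what a row does not reach is not made up. Full scale, the value 1, is 50 cm for a shift and 0.15 rad for a turn. A row lasts 1/10 s, in which the tool goes at most 50 mm and 8.59 degrees, less where a joint would pass 70% of its speed; a pose out of reach is approached as far as the arm can. A call with a number of a shift or a turn outside -1 to 1 is refused whole. A call with a gripper value outside its range is refused whole. The fingers move at their own pace and stop on an object; FORCE is the grip in N (left out, the last holds). Time passes only in rows, so rows that do not move let the fingers close, or fill a call up. It gives the time, the measured TCP pose, the force and the opening at its end, in the units of the state.
- get_state(): the state, without advancing time (a new reading comes with each control period).
- capture(name): name is "scene" or "top" or "wrist"; returns (picture, depth): 480x640x3 uint8, red, green, blue; 480x640 float32, m along the optical axis (not along the pixel's ray), 0 where there is no reading.
- camera_info(name): a dict with "fx", "fy", "cx", "cy" (pixels), "cam_to_world" (4x4, takes a point from camera to world coordinates). Camera axes: x right, y up, looking along -z (the intrinsics and any distortion apply to the point x, -y, -z); pixel columns grow to the right and rows downward; lengths in m; the calibration is good to about 2 mm. The wrist camera is an equidistant fisheye: a pixel r from the principal point sees the ray r / f radians off the axis. A picture is of the moment at which its call begins: read the wrist's pose just before it. camera_info takes no time and is no camera call; for the wrist camera it gives the pose at the moment of the call.
- finish_job(): hands the job in, once; it reports no verdict.
The state is a dict: "t": time; "q": joint angles; "joint_velocities": joint speeds; "joint_torque": joint torques, N m; "tool_pos": TCP position; "tool_rot": TCP orientation; "wrist_force": force on the tool from outside, world axes, zero at the start; "torque": the same for the moment, N m; "gripper_width": finger opening in m.
Only numpy, scipy, OpenCV 4.12 (cv2) and the standard library are available. Lean on these libraries where they do the work, as an engineer would, in place of code of your own. Each camera call takes 0.05 s, during which the arm holds its last target. There are 200 camera calls.

## Working session

There is one attempt and no reset: what is moved stays moved. The work goes in short steps, Python scripts to look and compute and a shell command to move; the robot and the scene stay as the last step left them, time stands still between calls to the robot, and variables do not carry over. Pictures are saved under pics/ and viewed, about 8 in all and at most 12, crops included, and the job is handed in when it is done.

```bash
mkdir -p pics; cat > h.py <<'E'
from bench import *
import numpy as np, cv2
from scipy.spatial.transform import Rotation as R
def pts(name,D,info):
    v,u=np.mgrid[0:480,0:640]
    x=(u-info["cx"])/info["fx"];y=(v-info["cy"])/info["fy"]
    P=np.stack([x*D,-y*D,-D,np.ones_like(D)],-1)
    return (P@np.array(info["cam_to_world"]).T)[...,:3]
E
python3 - <<'E'
from h import *
s=get_state();print(s)
for n in("scene","top"):
    i=camera_info(n);p,d=capture(n);cv2.imwrite(f"pics/{n}0.png",p[...,::-1]);np.savez(f"{n}0.npz",p=p,d=d,P=pts(n,d,i))
    print(n,{k:np.round(v,3).tolist() if not isinstance(v,str) else v for k,v in i.items()})
E
```

```text
{'t': 0.0, 'q': array([-1.33014941,  0.33391082,  0.039891  ,  1.46628392, -0.01338659,
        1.34328063, -0.05852431]), 'joint_velocities': array([ 0.00017477, -0.00064695, -0.00070674,  0.00030041, -0.00134723,
       -0.00146352, -0.00048843]), 'joint_torque': array([-2.41035814e-04, -6.56333685e+01,  1.33543108e+00, -4.03817117e+01,
       -5.97734749e-02,  4.43462958e-02,  1.41255969e-04]), 'tool_pos': array([0.21655747, 0.61236009, 0.21755338]), 'tool_rot': array([-1.35210752, -0.95438531,  0.95644023]), 'wrist_force': array([-0.70536185, -0.32816316, -0.61886171]), 'torque': array([-0.05665197, -0.03357346, -0.0530103 ]), 'gripper_width': 0.0870546397118541}
scene {'fx': 591.028, 'fy': 591.028, 'cx': 315.979, 'cy': 241.568, 'cam_to_world': [[-0.11, -0.559, 0.822, 1.346], [0.994, -0.045, 0.103, 0.138], [-0.02, 0.828, 0.56, 0.616], [0.0, 0.0, 0.0, 1.0]]}
top {'fx': 457.528, 'fy': 457.528, 'cx': 320.45, 'cy': 239.563, 'cam_to_world': [[0.018, 0.981, -0.191, 0.386], [-1.0, 0.018, -0.004, 0.036], [-0.0, 0.191, 0.982, 0.888], [0.0, 0.0, 0.0, 1.0]]}
```

View pics/top0.png

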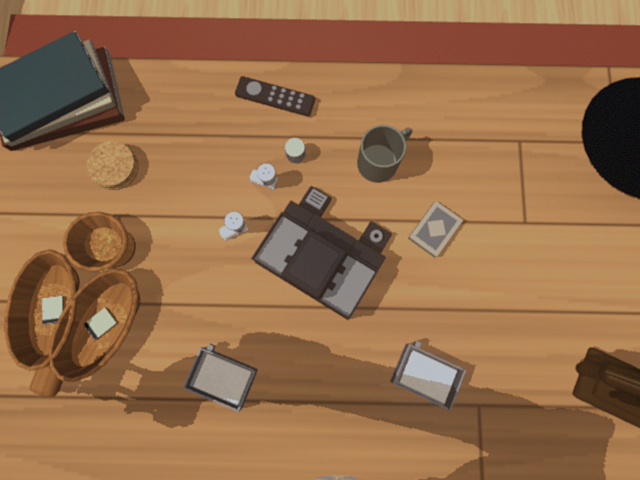

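View pics/scene0.png

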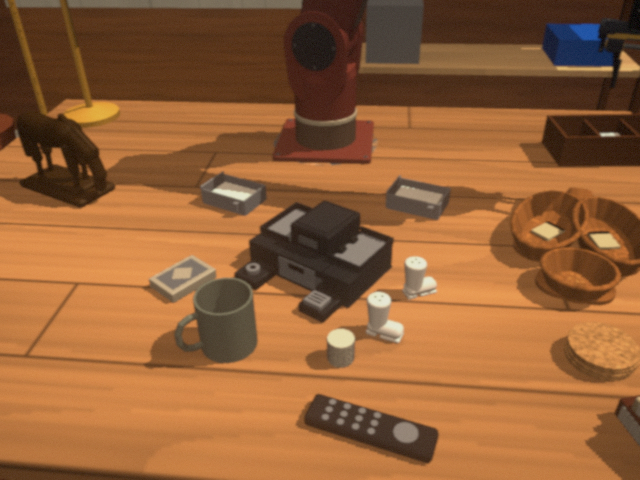

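The picture shows the trays (222,380) and (428,375) near the base as look-alikes. The drawer meant is the one in the shuffler, at (298,265) in the scene picture: farthest from the base, with its front facing away from the robot. The eject key (three ribs) is at top (315,200), and the round run button is at top (376,236).

```bash
python3 - <<'E'
from h import *
from scipy.optimize import minimize
d=np.load("top0.npz");P=d["P"];p=d["p"]
print("rot",R.from_rotvec(get_state()["tool_rot"]).as_matrix().round(3).tolist())
for n,(u,v) in dict(key=(316,200),run=(376,236),hump=(318,262),chips=(295,146),tuck=(437,229),mug=(382,133),table=(345,215)).items(): print(n,np.median(P[v-2:v+3,u-2:u+3].reshape(-1,3),0).round(4))
def rect(zl,zh,box):
    u0,u1,v0,v1=box;m=np.zeros(P.shape[:2],np.uint8)
    m[v0:v1,u0:u1]=((P[...,2]>zl)&(P[...,2]<zh))[v0:v1,u0:u1]
    m=cv2.morphologyEx(m,cv2.MORPH_OPEN,np.ones((3,3)))
    n,l,st,_=cv2.connectedComponentsWithStats(m);k=1+np.argmax(st[1:,4]);q=P[l==k][:,:2].astype(np.float32)
    r=cv2.minAreaRect(q);print(zl,zh,len(q),np.round(r[0],4),np.round(r[1],4),r[2],np.median(P[l==k][:,2]))
rect(.083,.1,(245,395,180,325));rect(.043,.1,(245,395,180,325))
rect(.021,.03,(295,335,180,215));rect(.021,.03,(355,395,220,250))
rect(.03,.05,(275,312,130,170))
i=camera_info("wrist");print(np.round(np.array(i["cam_to_world"]),3).tolist(),i["fx"])
c=p[130:330,220:420,::-1];cv2.imwrite("pics/crop.png",cv2.resize(c,(600,600),interpolation=cv2.INTER_CUBIC))
w,_=capture("wrist");cv2.imwrite("pics/w0.png",w[...,::-1])
E
```

```text
rot [[0.333, -0.0, -0.943], [0.943, -0.001, 0.333], [-0.001, -1.0, -0.0]]
key [0.632  0.0491 0.0257]
run [ 0.5622 -0.0674  0.0263]
hump [0.5003 0.0423 0.0919]
chips [0.7379 0.0924 0.0396]
tuck [ 0.5797 -0.1869  0.0189]
mug [ 0.758  -0.0761  0.0616]
table [ 6.098e-01 -9.000e-03 -2.000e-04]
0.083 0.1 2507 [0.4996 0.0502] [0.08   0.0997] 59.5445671081543 0.09060331962640689
0.043 0.1 8224 [0.515  0.0414] [0.2103 0.1355] 59.501129150390625 0.05163430688161508
0.021 0.03 237 [0.6355 0.0488] [0.0339 0.0303] 59.87146759033203 0.025709619079396506
0.021 0.03 113 [ 0.5634 -0.0669] [0.0224 0.0213] 3.9015731811523438 0.0259587831472311
0.03 0.05 310 [0.7355 0.0934] [0.0382 0.0376] 2.020632743835449 0.0393391344689204
[[0.333, -0.904, -0.269, 0.142], [0.943, 0.319, 0.095, 0.639], [0.0, -0.285, 0.959, 0.383], [0.0, 0.0, 0.0, 1.0]] 371.64829954431775
```

View pics/crop.png

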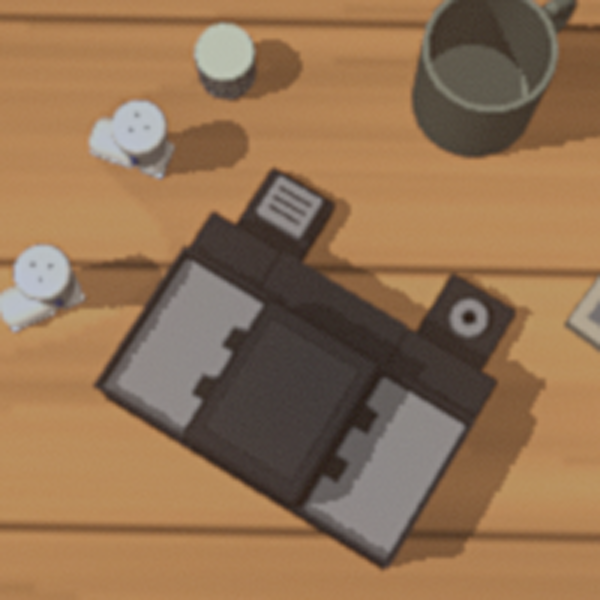

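View pics/w0.png

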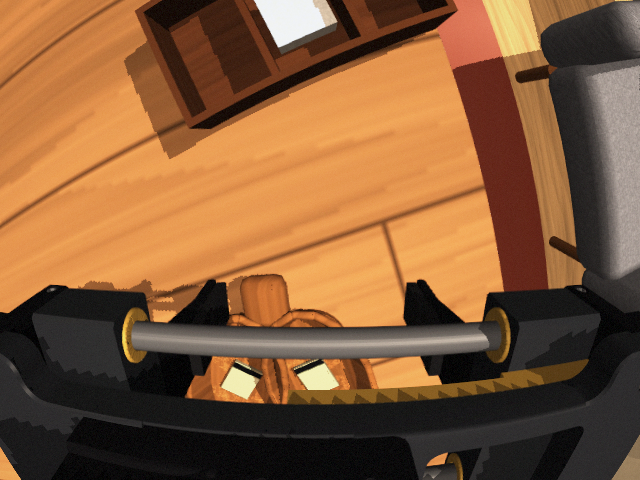

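The crop confirms the choice: ribbed key at crop (290,207), round button at (468,317), and the drawer's front lies between them, facing up-right. The wrist view shows the fingertips at about (218,290) and (412,290).

```bash
cat >> h.py <<'E'
def wpts(D,i):
    v,u=np.mgrid[0:480,0:640]
    a=(u-i["cx"])/i["fx"];b=(v-i["cy"])/i["fy"];r=np.hypot(a,b)+1e-9;k=np.tan(np.minimum(r,1.5))/r
    P=np.stack([a*k*D,-b*k*D,-D,np.ones_like(D)],-1)
    return (P@np.array(i["cam_to_world"]).T)[...,:3]
yaw=np.array([-.5075,-.8616,0]);ys=yaw;xs=np.array([-.8616,.5075,0]);O=np.array([.5258,.0351,0])
def sh(p): p=np.asarray(p)-O; return np.array([p@xs,p@ys,p[2]])
def plan(x,y,z,width=None):
    s=get_state();M=R.from_rotvec(s["tool_rot"]).as_matrix()
    tgt=O+x*xs+y*ys+np.array([0,0,z]);T=np.column_stack([-ys,[0,0,-1],xs])
    print("t",round(s["t"],2),"tcp_sh mm",(sh(s["tool_pos"])*1e3).round(1),"w",s["gripper_width"].round(4),"F",s["wrist_force"].round(2))
    print("slide units",((M.T@(tgt-s["tool_pos"]))/.5).round(4),"ang units",(R.from_matrix(M.T@T).as_rotvec()/.15).round(3))
E
python3 - <<'E'
from h import *
i=camera_info("wrist");s=get_state();w,D=capture("wrist")
M=R.from_rotvec(s["tool_rot"]).as_matrix()
P=(wpts(D,i)-s["tool_pos"])@M
m=(D>0)&(abs(P[...,0])<.07)&(abs(P[...,2])<.03)&(P[...,1]>-.045)&(P[...,1]<.08)
q=P[m];print(len(q))
for sgn in(-1,1):
    a=q[sgn*q[:,0]>0];print(a.min(0).round(4),a.max(0).round(4),np.percentile(a[:,1],[50,90,98,99.5]).round(4))
    t=a[a[:,1]>a[:,1].max()-.01];print("tip",t.min(0).round(4),t.max(0).round(4))
plan(-.083,-.034,.12)
E
```

```text
3222
[-0.0568 -0.045  -0.0088] [-0.0428 -0.0023  0.0133] [-0.0253 -0.0079 -0.0042 -0.0033]
tip [-0.0523 -0.0122 -0.0088] [-0.0428 -0.0023  0.0129]
[ 0.043  -0.045  -0.0087] [ 0.0567 -0.0026  0.0133] [-0.025  -0.0081 -0.0045 -0.0035]
tip [ 0.043  -0.0126 -0.0084] [ 0.0529 -0.0026  0.0128]Traceback (most recent call last):
  File "<stdin>", line 10, in <module>
  File "h.py", line 19, in plan
    print("t",round(s["t"],2),"tcp_sh mm",(sh(s["tool_pos"])*1e3).round(1),"w",s["gripper_width"].round(4),"F",s["wrist_force"].round(2))
                                                                               ^^^^^^^^^^^^^^^^^^^^^^^^
AttributeError: 'float' object has no attribute 'round'
```

```bash
sed -i 's/s\["gripper_width"\].round(4)/round(s["gripper_width"],4)/' h.py; python3 - <<'E'
from h import *
plan(-.083,-.034,.12)
E
```

```text
t 0.2 tcp_sh mm [ 559.5 -340.6  217.9] w 0.0871 F [-0.25 -0.65  0.36]
slide units [-0.8475  0.1967 -1.144 ] ang units [ 1.000e-03  1.283e+00 -7.000e-03]
```

```bash
python3 -m handwheel '[{"hand":0.61,"slide":[-0.056,0,-0.076],"angular":[0,0,0]},{"hand":0.61,"slide":[-0.056,0,-0.076],"angular":[0,0,0]},{"hand":0.61,"slide":[-0.056,0,-0.076],"angular":[0,0,0]},{"hand":0.61,"slide":[-0.056,0,-0.076],"angular":[0,0,0]},{"hand":0.61,"slide":[-0.056,0,-0.076],"angular":[0,0,0]}]' 20; python3 -c "
from h import *
plan(-.083,-.034,.12)"
```

```text
t: 0.7
tool_pos: [0.3467, 0.4167, 0.215]
tool_rot: [-1.345, -0.962, 0.969]
wrist_force: [1.1, -0.5, 0.5]
gripper_width: 0.0565
t 0.7 tcp_sh mm [ 347.9 -237.9  215. ] w 0.0565 F [ 1.12 -0.53  0.48]
slide units [-0.5749  0.189  -0.761 ] ang units [-0.021  1.372 -0.02 ]
```

```bash
python3 -m handwheel '[{"hand":0.61,"slide":[-0.056,0,-0.076],"angular":[0,0.3,0]},{"hand":0.61,"slide":[-0.056,0,-0.076],"angular":[0,0.3,0]},{"hand":0.61,"slide":[-0.056,0,-0.076],"angular":[0,0.3,0]},{"hand":0.61,"slide":[-0.056,0,-0.076],"angular":[0,0.3,0]},{"hand":0.61,"slide":[-0.056,0,-0.076],"angular":[0,0.2,0]}]'; python3 -c "
from h import *
plan(-.083,-.034,.12)"
```

```text
t: 1.2
tool_pos: [0.467, 0.2026, 0.2149]
tool_rot: [-1.417, -0.797, 0.802]
wrist_force: [0.4, 1.0, 0.4]
gripper_width: 0.053
t 1.2 tcp_sh mm [ 135.7 -114.5  214.9] w 0.053 F [0.45 0.95 0.45]
slide units [-0.1554  0.1889 -0.4398] ang units [-0.019 -0.079 -0.011]
```

```bash
python3 -m handwheel '[{"hand":0.61,"slide":[-0.032,0,-0.09],"angular":[-0.01,-0.04,0]},{"hand":0.61,"slide":[-0.032,0,-0.09],"angular":[0,-0.04,0]},{"hand":0.61,"slide":[-0.032,0,-0.09],"angular":[0,0,0]},{"hand":0.61,"slide":[-0.032,0,-0.09],"angular":[0,0,0]},{"hand":0.61,"slide":[-0.03,0,-0.08],"angular":[0,0,0]}]'; python3 -c "
from h import *
plan(-.083,-.034,.12)"
```

```text
t: 1.7
tool_pos: [0.6192, 0.0127, 0.2158]
tool_rot: [-1.414, -0.809, 0.808]
wrist_force: [0.9, 0.2, -0.2]
gripper_width: 0.0531
t 1.7 tcp_sh mm [-91.8 -28.1 215.8] w 0.0531 F [ 0.91  0.15 -0.16]
slide units [0.0116 0.1916 0.0175] ang units [-0.004  0.     0.008]
```

```bash
python3 -m handwheel '[{"hand":0.61,"slide":[0.012,0.06,0.017],"angular":[0,0,0]},{"hand":0.61,"slide":[0,0.07,0],"angular":[0,0,0]},{"hand":0.61,"slide":[0,0.07,0],"angular":[0,0,0]},{"hand":0.61,"slide":[0,0.06,0],"angular":[0,0,0]},{"hand":0.61,"slide":[0,0,0],"angular":[0,0,0]}]'; python3 - <<'E'
from h import *
plan(-.083,-.034,.075)
for n in("scene","top","wrist"):
    i=camera_info(n);p,D=capture(n);np.savez(n+"1.npz",p=p,d=D,P=(wpts if n=="wrist" else pts)(*((D,i) if n=="wrist" else (n,D,i))))
    if n!="wrist":
        c=p[160:360,180:440] if n=="scene" else p[100:300,220:480]
        cv2.imwrite(f"pics/{n}1.png",cv2.resize(c[...,::-1],None,fx=2.3,fy=2.3,interpolation=cv2.INTER_CUBIC))
E
```

```text
t: 2.2
tool_pos: [0.6189, 0.0122, 0.0819]
tool_rot: [-1.423, -0.801, 0.799]
wrist_force: [0.0, 0.3, -0.2]
gripper_width: 0.0528
t 2.2 tcp_sh mm [-91.8 -27.5  81.9] w 0.0528 F [ 0.01  0.32 -0.2 ]
slide units [0.0129 0.0137 0.0179] ang units [ 0.031 -0.082 -0.007]
```

View pics/scene1.png

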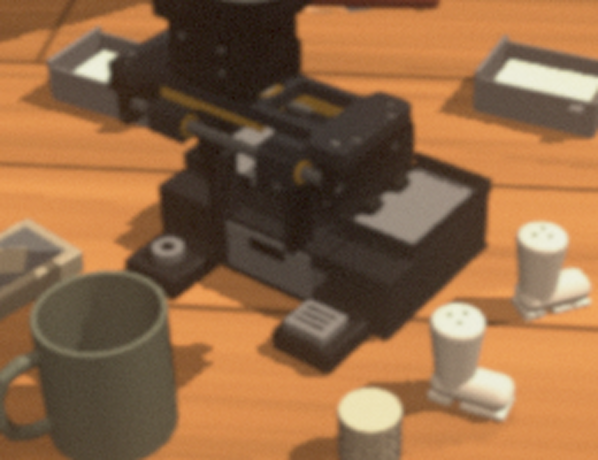

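The view shows the gripper over the front; the finger ends at crop (295,245) and (220,245), well above the key (315,315).

```bash
python3 - <<'E'
from h import *
s=get_state();M=R.from_rotvec(s["tool_rot"]).as_matrix()
P=(np.load("scene1.npz")["P"]-s["tool_pos"])@M
m=(abs(P[...,0])<.05)&(abs(P[...,2])<.014)&(P[...,1]>-.045)&(P[...,1]<.05)&(np.load("scene1.npz")["d"]>0)
q=P[m];print(len(q))
for sg in(-1,1):
    a=q[sg*q[:,0]>.02]
    if len(a): print(len(a),a.min(0).round(4),a.max(0).round(4)); print(np.histogram(a[:,1],np.arange(-.045,.055,.005))[0])
plan(-.083,-.034,.075)
E
```

```text
667
346 [-0.0427 -0.045  -0.0117] [-0.0274  0.0025  0.0125]
[42 42 34 37 39 40 31 37 33 11  0  0  0  0  0  0  0  0  0]
321 [ 0.0228 -0.0449 -0.0119] [0.0384 0.0028 0.0133]
[39 36 38 28 35 32 37 33 36  7  0  0  0  0  0  0  0  0  0]
t 2.35 tcp_sh mm [-94.8 -29.5  87.3] w 0.0531 F [-0.03 -0.4   0.24]
slide units [0.0087 0.0245 0.0239] ang units [ 0.072 -0.081  0.028]
```

```bash
python3 -m handwheel '[{"hand":0.61,"slide":[0.013,0.005,0.018],"angular":[0.03,-0.08,0]},{"hand":0.61,"slide":[0,0,0],"angular":[0,0,0]},{"hand":0.61,"slide":[0,0,0],"angular":[0,0,0]},{"hand":0.61,"slide":[0,0,0],"angular":[0,0,0]},{"hand":0.61,"slide":[0,0,0],"angular":[0,0,0]}]'; python3 -c "
from h import *
plan(-.083,-.034,.075)"
```

```text
t: 2.85
tool_pos: [0.6212, 0.0248, 0.0909]
tool_rot: [-1.42, -0.824, 0.798]
wrist_force: [-0.8, -0.2, 0.6]
gripper_width: 0.053
t 2.85 tcp_sh mm [-87.4 -39.5  90.9] w 0.053 F [-0.79 -0.22  0.64]
slide units [-0.0113  0.0316  0.0093] ang units [0.082 0.016 0.073]
```

```bash
python3 - <<'E'
from h import *
P=np.load("top0.npz")["P"]
for n,b in dict(boot1=(245,285,160,195),boot2=(215,250,205,245),mug=(355,415,120,185)).items():
    q=P[b[2]:b[3],b[0]:b[1]].reshape(-1,3);q=q[(q[:,2]>.05)&(q[:,2]<.1)];S=np.array([sh(x) for x in q])*1e3
    print(n,S.min(0).round(),S.max(0).round())
for k in range(3):
    s=get_state();print(s["t"],s["tool_pos"].round(5))
capture("wrist");capture("wrist")
s=get_state();print(s["t"],s["tool_pos"].round(5),s["joint_velocities"].round(4));capture("wrist");capture("wrist")
s=get_state();print(s["t"],s["tool_pos"].round(5));plan(-.086,-.034,.04)
E
```

```text
boot1 [ -91. -187.   50.] [ -56. -153.   69.]
boot2 [  19. -187.   51.] [  54. -152.   69.]
mug [-295.  -47.   50.] [-180.   37.   95.]
2.85 [0.6212  0.02476 0.09092]
2.85 [0.6212  0.02476 0.09092]
2.85 [0.6212  0.02476 0.09092]
2.95 [0.62109 0.02469 0.09068] [ 0.0015  0.0067  0.0008  0.004  -0.0002 -0.0005  0.0018]
3.05 [0.62092 0.02459 0.09041]
t 3.05 tcp_sh mm [-87.3 -39.2  90.4] w 0.0532 F [0.02 0.63 0.17]
slide units [-0.0115  0.1007  0.0038] ang units [0.078 0.014 0.069]
```

```bash
python3 -m handwheel '[{"hand":0.61,"slide":[-0.011,0.02,0.004],"angular":[0.08,0.015,0.07]},{"hand":0.61,"slide":[0,0.02,0],"angular":[0,0,0]},{"hand":0.61,"slide":[0,0.02,0],"angular":[0,0,0]},{"hand":0.61,"slide":[0,0.01,0],"angular":[0,0,0]},{"hand":0.61,"slide":[0,0,0],"angular":[0,0,0]}]'; python3 -c "
from h import *
plan(-.086,-.034,.04)
capture('wrist')
plan(-.086,-.034,.04)"
```

```text
t: 3.55
tool_pos: [0.615, 0.02, 0.0506]
tool_rot: [-1.414, -0.805, 0.811]
wrist_force: [0.0, 1.2, 0.4]
gripper_width: 0.053
t 3.55 tcp_sh mm [-84.6 -32.3  50.6] w 0.053 F [0.03 1.22 0.38]
slide units [ 0.0035  0.0213 -0.0029] ang units [-0.021 -0.007 -0.02 ]
t 3.6 tcp_sh mm [-84.6 -32.3  51. ] w 0.0532 F [-0.56 -0.21 -0.13]
slide units [ 0.0034  0.022  -0.0028] ang units [-0.02  -0.007 -0.019]
```

```bash
python3 -m handwheel '[{"hand":0.61,"slide":[0.003,0.01,-0.003],"angular":[-0.02,0,-0.02]},{"hand":0.61,"slide":[0,0.01,0],"angular":[0,0,0]},{"hand":0.61,"slide":[0,0.008,0],"angular":[0,0,0]},{"hand":0.61,"slide":[0,0,0],"angular":[0,0,0]},{"hand":0.61,"slide":[0,0,0],"angular":[0,0,0]}]'; python3 - <<'E'
from h import *
p,D=capture("scene");cv2.imwrite("pics/scene2.png",cv2.resize(p[210:330,230:410,::-1],None,fx=4,fy=4,interpolation=cv2.INTER_CUBIC))
s=get_state();M=R.from_rotvec(s["tool_rot"]).as_matrix()
plan(-.086,-.034,.03)
W=pts("scene",D,camera_info("scene"));P=(W-s["tool_pos"])@M
m=(abs(P[...,0])<.05)&(abs(P[...,2])<.016)&(P[...,1]>-.045)&(P[...,1]<.0)&(D>0)
q=P[m]
for sg in(-1,1):
    a=q[sg*q[:,0]>.02];print(len(a),a.min(0).round(4),a.max(0).round(4),np.histogram(a[:,2],np.arange(-.016,.017,.002))[0])
E
```

```text
t: 4.1
tool_pos: [0.618, 0.0208, 0.0365]
tool_rot: [-1.416, -0.81, 0.807]
wrist_force: [0.3, 0.2, -0.2]
gripper_width: 0.0531
t 4.15 tcp_sh mm [-86.7 -34.5  36.5] w 0.0529 F [-0.72  0.27  0.1 ]
slide units [-0.001   0.013   0.0015] ang units [ 0.009 -0.005  0.009]
278 [-0.0401 -0.045  -0.0142] [-0.0257 -0.003   0.0097] [ 1 38 57 36 18 14 19 17 19 18 18 18  5  0  0  0]
246 [ 0.0245 -0.0447 -0.0142] [ 0.0393 -0.0038  0.0103] [ 2 39 58 24 13 14 21 14 10 14 14 11 11  1  0  0]
```

View pics/scene2.png

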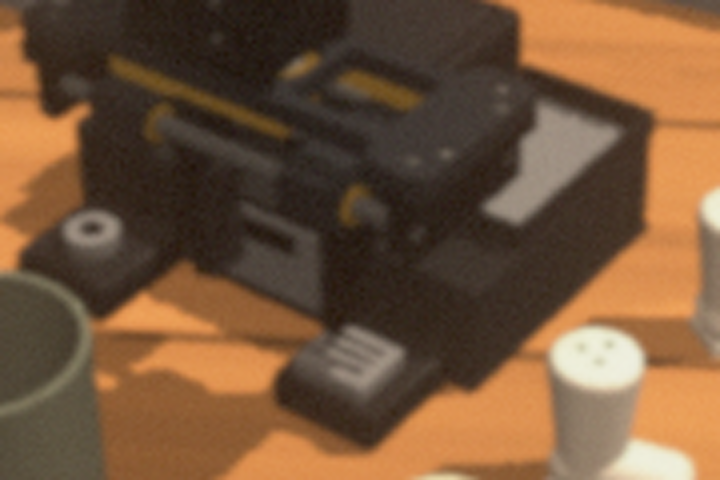

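Both fingers are clear: the catch finger stands in front of the drawer's middle (crop 225,240) and the other is above the key (365,360). The offsets agree with the plan, so I'm descending to touch.

```bash
python3 -m handwheel '[{"hand":0.61,"slide":[-0.001,0.006,0.001],"angular":[0.01,0,0.01]},{"hand":0.61,"slide":[0,0.004,0],"angular":[0,0,0]},{"hand":0.61,"slide":[0,0.002,0],"angular":[0,0,0]},{"hand":0.61,"slide":[0,0.002,0],"angular":[0,0,0]},{"hand":0.61,"slide":[0,0.001,0],"angular":[0,0,0]}]'; python3 -c "
from h import *
plan(-.086,-.034,.02)"
```

```text
t: 4.65
tool_pos: [0.6176, 0.0207, 0.0289]
tool_rot: [-1.415, -0.809, 0.808]
wrist_force: [0.0, 0.3, 0.0]
gripper_width: 0.0533
t 4.65 tcp_sh mm [-86.4 -34.2  28.9] w 0.0533 F [0.01 0.31 0.01]
slide units [-0.0003  0.0178  0.0009] ang units [ 0.002 -0.005  0.002]
```

```bash
python3 -m handwheel '[{"hand":0.61,"slide":[0,0.004,0],"angular":[0,0,0]},{"hand":0.61,"slide":[0,0.003,0],"angular":[0,0,0]},{"hand":0.61,"slide":[0,0.002,0],"angular":[0,0,0]},{"hand":0.61,"slide":[0,0.002,0],"angular":[0,0,0]},{"hand":0.61,"slide":[0,0.002,0],"angular":[0,0,0]}]'; python3 -c "
from h import *
plan(-.086,-.034,.02)"
```

```text
t: 5.15
tool_pos: [0.6178, 0.0207, 0.022]
tool_rot: [-1.415, -0.809, 0.808]
wrist_force: [-1.2, -0.5, 3.3]
gripper_width: 0.0529
t 5.15 tcp_sh mm [-86.5 -34.2  22. ] w 0.0529 F [-1.21 -0.47  3.29]
slide units [-0.0005  0.0041  0.0011] ang units [ 0.003 -0.005  0.004]
```

```bash
python3 -m handwheel '[{"hand":0.61,"slide":[0,0.004,0],"angular":[0,0,0]},{"hand":0.61,"slide":[0,0.004,0],"angular":[0,0,0]},{"hand":0.61,"slide":[0,0.003,0],"angular":[0,0,0]},{"hand":0.61,"slide":[0,0.002,0],"angular":[0,0,0]},{"hand":0.61,"slide":[0,0.002,0],"angular":[0,0,0]}]'; python3 -c "
from h import *
plan(-.086,-.034,.02)"
```

```text
t: 5.65
tool_pos: [0.6183, 0.0205, 0.0158]
tool_rot: [-1.415, -0.81, 0.807]
wrist_force: [-6.9, -0.0, 16.4]
gripper_width: 0.053
t 5.65 tcp_sh mm [-87.1 -34.4  15.8] w 0.053 F [-6.89 -0.02 16.41]
slide units [-0.0008 -0.0084  0.0022] ang units [ 0.006 -0.003  0.011]
```

```bash
python3 - <<'E'
from h import *
p,D=capture("scene");cv2.imwrite("pics/scene3.png",cv2.resize(p[210:330,230:410,::-1],None,fx=4,fy=4,interpolation=cv2.INTER_CUBIC))
plan(-.086,-.034,.02)
E
```

```text
t 5.7 tcp_sh mm [-87.1 -34.4  15.9] w 0.0531 F [-5.85  0.08 12.79]
slide units [-0.0008 -0.0083  0.0021] ang units [ 0.005 -0.003  0.012]
```

View pics/scene3.png

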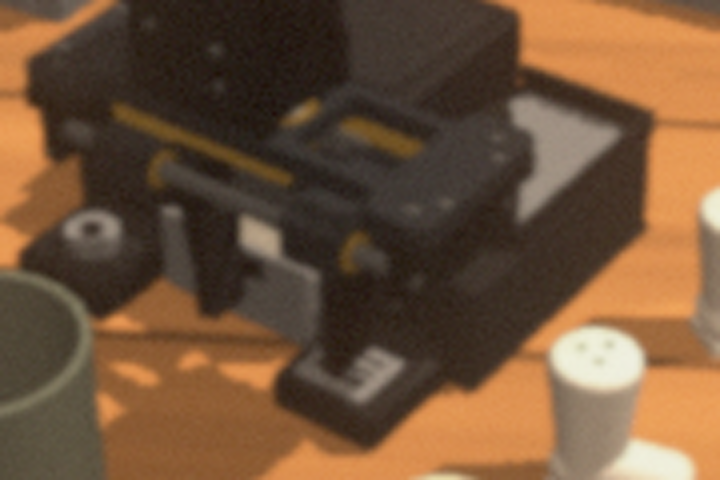

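The drawer has popped onto the catch finger (crop 215,270): its face is nearer and cards show at (260,237). The other finger presses the key at (345,365). Next I measure the drawer's position.

```bash
python3 - <<'E'
from h import *
p,D=capture("scene");W=pts("scene",D,camera_info("scene"))
def at(u,v):
    u=230+u/4;v=210+v/4;u,v=int(u),int(v);return sh(np.median(W[v-1:v+2,u-1:u+2].reshape(-1,3),0))*1e3
for n,c in dict(face1=(300,300),face2=(265,300),face3=(172,250),key=(370,375),key2=(385,355),housing=(300,385)).items(): print(n,at(*c).round(1))
plan(-.086,-.034,.017)
E
```

```text
face1 [-76.6 -35.3  29.5]
face2 [-76.8 -16.3  20.1]
face3 [-77.1  31.7  26.1]
key [-88.4 -77.6  19.7]
key2 [-72.4 -73.5  18.4]
housing [-107.3  -58.5   17.7]
t 5.75 tcp_sh mm [-87.1 -34.4  15.9] w 0.0528 F [-4.38 -0.42 12.45]
slide units [-0.0007 -0.0022  0.0022] ang units [ 0.006 -0.003  0.012]
```

The drawer's front is at x ≈ -77 mm and the key top is at ≈ 20 mm, fully down. I'll hold a little longer with a light push.

```bash
python3 -m handwheel '[{"hand":0.61,"slide":[0,0.002,0],"angular":[0,0,0]},{"hand":0.61,"slide":[0,0.002,0],"angular":[0,0,0]},{"hand":0.61,"slide":[0,0.002,0],"angular":[0,0,0]},{"hand":0.61,"slide":[0,0.002,0],"angular":[0,0,0]},{"hand":0.61,"slide":[0,0.002,0],"angular":[0,0,0]}]'; python3 - <<'E'
from h import *
for k in range(3):
    p,D=capture("scene");W=pts("scene",D,camera_info("scene"))
    def at(u,v):
        u,v=int(230+u/4),int(210+v/4);return (sh(np.median(W[v-1:v+2,u-1:u+2].reshape(-1,3),0))*1e3).round(1)
    print("face",at(300,300),at(265,300),"key",at(370,375));plan(-.086,-.034,.017)
P0=np.load("scene0.npz")["p"].astype(int);d=abs(p.astype(int)-P0).sum(-1)
for n,(a,b,c,e) in dict(chips=(325,357,328,368),boots=(365,440,255,345),mug=(180,240,300,360),tuck=(150,215,258,300)).items(): print(n,d[c:e,a:b].mean().round(1))
E
```

```text
t: 6.25
tool_pos: [0.6183, 0.0206, 0.0158]
tool_rot: [-1.412, -0.811, 0.806]
wrist_force: [-6.5, -0.4, 13.1]
gripper_width: 0.053
face [-75.7 -34.6  27.7] [-76.3 -16.1  19.6] key [-89.1 -77.9  20. ]
t 6.3 tcp_sh mm [-87.1 -34.4  15.8] w 0.0529 F [-6.56 -0.55 13.42]
slide units [-0.0008 -0.0024  0.0022] ang units [-0.005 -0.     0.029]
face [-76.1 -34.9  28.9] [-76.2 -16.1  19.3] key [-88.4 -77.6  20.1]
t 6.35 tcp_sh mm [-87.1 -34.4  15.8] w 0.0529 F [-5.97 -0.32 13.35]
slide units [-0.0008 -0.0023  0.0022] ang units [-0.005  0.     0.029]
face [-76.5 -35.2  28.7] [-76.5 -16.4  20.9] key [-89.4 -78.2  19.8]
t 6.4 tcp_sh mm [-87.1 -34.4  15.9] w 0.0532 F [-6.89 -0.75 14.51]
slide units [-0.0009 -0.0023  0.0022] ang units [-0.005  0.     0.029]
chips 22.8
boots 24.3
mug 21.3
tuck 37.5
```

```bash
python3 -c "
from bench import *
print(finish_job())"
```

```text
the job is handed in; nothing more can be done
None
```

I pressed the oblong eject key with one fingertip, and the other finger, waiting in front of the drawer, caught it about 21 mm out. I handed the job in at about 6.4 s, still holding both.

- **Drawer:** in the last readings its front was steady at x ≈ -76 mm in the shuffler's frame, inside the -115 to -63 mm window.
- **Key:** its top measured about 20 mm above the table, so it was fully down. The upward force on the wrist was about 13 N. That is more than the 5 to 7 N the key's spring needs, because the finger was pressing against the key's stop.
- **Drawer's push on the finger:** I could not measure it separately. The sideways wrist force (about 6 N) points opposite to the drawer's push, probably from friction at the bottomed key. That the drawer pushes on the finger rests on its having stopped there, against its spring.
- **Mug, boots, boxed deck and chips:** I compared their image patches with the first picture but did not measure their positions. The differences were moderate, which I put down to noise and the arm's shadow. The boxed deck's was the largest (37, against 21 to 24 for the others). Nothing was planned to pass near any of them.
- **Run button:** it was not touched; the last picture shows it standing free on its housing.

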